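Stand the narrow-footed flask on the photo stand

ROBOT

A 6-joint arm with a two-finger parallel gripper is mounted at the origin on the work surface. World frame = base frame: x ahead of the robot, y to its left, z up, the work surface at z = 0. Lengths are in m, angles in degrees, forces in N, time in s.
With the tool pointing down it reaches from about 0.4 to 0.825 m from the base axis. Payload 7 kg.
Tool frame: the origin (TCP) lies on the centre line of the jaws, within the pads' length; the fingertips stand 14 mm ahead of it and the grasp point (between the pads) lies 5 mm behind it; z points along the fingers, y is the line along which they close (so a half turn about z gives the same grasp; the last joint's range is limited). The gripper opens to 88 mm and grips with 3 to 60 N. Pads are 19 mm wide; open, the fingers measure 130 mm over their backs; the gripper's body (78 mm by 193 mm) begins 47 mm behind the grasp point.
Start: joints at [-47.263, 20.546, 0.682, 0, -70.136, -16.507], TCP at [0.298, -0.605, 0.241] pointing down, gripper open.
Joint ranges: [-176.03, 176.03], [-82.01, 121.73], [-58.28, 71.71], [-173.87, 95.51], [-174.79, -0.11], [-173.66, 173.66]. Speed limits (degrees/s): [136.94, 136.94, 172.46, 180, 180, 180].

INTERFACE

Orientations are given as [roll, pitch, yaw] about the fixed x, y, z axes, in that order (R = Rz(yaw) Ry(pitch) Rx(roll)).
In Python, from plant import r gives the robot as it stands.
- The arm moves only by the tool send_rows, never from a script. Its argument "steps" is a list of rows, each an object with "dp": the shift along the tool's x, y, z in mm, a list of three; "roll": the turn about the tool's z in rad; "jaw": the opening in per cent of the stroke, from 0 (shut) to 100 (fully open). In form: [{"dp": [tx, ty, tz], "roll": roll, "jaw": jaw}, ...]. A call has 1 to 5 rows; each row is the pose to reach, as a shift and turn from the pose commanded when the call began, along the tool's axes at that moment; what a row does not reach only later rows make up. A row lasts 1/8 s, in which the tool goes at most 62.5 mm and 10.7 degrees, less where a joint would pass 70% of its speed; a pose out of reach is approached as far as the arm can. A call with a gripper value outside its range is refused whole. The fingers move at their own pace and stop on an object; "newtons" is the grip in N (left out, the last holds). Time passes only in rows, so rows that repeat a pose let the fingers close. It gives the time, the measured TCP pose, the force, the opening and the grip force at its end, in the units of the state.
- r.get_state(): the state, without advancing time (a new reading comes with each control period).
- r.capture(name): name is "side" or "top" or "wrist"; returns a dict with "image" (480x640x3 uint8, blue, green, red), "K" (3x3 intrinsics, pixels), "rvec" (rotation vector, rad) and "tvec" (3), from world to camera coordinates, as OpenCV has them. Camera axes: x right, y down, z forward; pixel columns grow to the right and rows downward; lengths in m; the calibration is good to about 2 mm. A picture is of the moment at which its call begins. There is no depth.
- r.close_job(): hands the job in; it is judged then, once.
The state is a dict: "time_s": time; "joints": joint angles; "qd": joint speeds; "joint_torque": joint torques, N m; "tcp_pos": TCP position; "eef_rot": TCP orientation; "contact_force": force on the tool from outside, world axes, zero at the start; "moment": the same for the moment, N m; "gripper_width": finger opening in m; "gripper_force": force on a finger pad.
Only numpy, scipy, OpenCV 4.12 (cv2) and the standard library are available. Lean on these libraries where they do the work, as an engineer would, in place of code of your own. Each camera call takes 0.05 s, during which the arm holds its last target. There are 200 camera calls.

TASK

Lift the terracotta flask with the dark painted bands out of its cork ring and stand it upright on its narrow foot inside the blue circle in the middle of the round white photo stand. It is top-heavy: keep it upright, set it down gently rather than dropping it, let go slowly and carefully, and watch for a second that it stays still with the hand off it before you finish. Leave the black flask undisturbed in its ring.

Things in the scene. Friction and masses are not known exactly. Their poses are not given: they have to be found in the camera images.
- flask_mid (a point): Centre (half-way up) of the loose terracotta flask with dark bands: 160 mm tall, 0.28 kg, z axis up through the mouth. Foot 36 mm wide, 80 mm below this point; belly 70 mm wide at this point; straight round neck 26 mm wide from 34 to 72 mm above it (grasp there, about 58 mm above, from any side); lip 33 mm wide, top 80 mm above. It stands in a cork ring.
- ring_a: Fixed cork ring round the foot of the terracotta flask, 84 mm across, hole 48 mm, 22 mm tall; origin: centre of its underside, on the table. The flask's foot stands on the table inside it with about 6 mm of play all round.
- stand_top (a point): Centre of the flat top of the fixed photo stand, z up: a white disc 120 mm across on a 130 mm square black base, its top 30 mm above the table, with a thin blue circle 76 mm across about its centre. It does not turn.
- black_flask_mid (a point): Centre (half-way up) of the plain black flask, same shape and size as the terracotta one, loose in a like cork ring; leave it alone. The two flasks and the stand may change places; each is at least 190 mm from the others, centre to centre.
Not all that is in view belongs to the job. Leave any purple look-alike of the part that bears flask_mid alone.

How it is judged (in metres and radians):
On the way:
1. the flask stands upright and still in the middle of the photo stand with the fingers off it, for 0.8 s (horizontal distance between flask_mid and stand_top below 0.02 m and z of flask_mid in the frame of stand_top between 0.074 and 0.086 m and angle between flask_mid's own z axis and vertical below 0.17 rad and linear speed of flask below 0.02 m/s and angular speed of flask below 0.15 rad/s and contact force between flask and the fingers below 0.05 N), for 0.8 s.
At the end, for the whole second after the job is handed in: The terracotta flask stands on its foot on the photo stand, its axis within 20 mm of the stand's centre and within 10 degrees of vertical, its foot within 6 mm of the top face, at rest and released. The black flask is still upright within 15 mm of where it stood (all of step 1 and distance of black_flask_mid from where it was at the start of the episode below 0.015 m and angle between black_flask_mid's own z axis and vertical below 0.17 rad); the robot touches nothing.
It fails at once if the terracotta flask tips more than 30 degrees (angle between flask_mid's own z axis and vertical above 0.52 rad).
It fails at once if the black flask is disturbed (moved more than 15 mm) (distance of black_flask_mid from where it was at the start of the episode above 0.015 m).
It fails at once if the flask is dropped onto the photo stand (it meets it at more than 0.35 m/s) (horizontal distance between flask_mid and stand_top below 0.07 m and z of flask_mid in the frame of stand_top below 0.083 m and linear speed of flask above 0.35 m/s).
It also fails if it takes over 51 s, if anything falls off the work surface, if the arm or the gripper's body presses on something with over 40 N, if the wrist force passes 120 N, or if a joint passes its speed limit or range.

## Working session

There is one attempt and no reset: what is moved stays moved. The work goes in short steps, Python scripts to look and compute and a tool call to move; the robot and the scene stay as the last step left them, time stands still between calls to the robot, and variables do not carry over. Pictures are saved under pics/ and viewed, at most 10 in all, crops included, and the job is handed in when it is done.

Besides the shell and the picture viewer there is one more tool, called after "Emit:" as name(argument=value, ...) on one line, values as JSON. send_rows: Moves the arm, as the interface text tells. Its arguments: {"type":"object","properties":{"steps":{"type":"array","items":{"type":"object","properties":{"dp":{"type":"array","items":{"type":"number"}},"roll":{"type":"number"},"jaw":{"type":"number"}}}},"newtons":{"type":"number"}},"required":["steps"]}

```bash
mkdir -p pics; cat > h.py <<'E'
import cv2,numpy as np
from plant import r
def P(c):
    R,_=cv2.Rodrigues(np.array(c["rvec"],float)); return R,np.array(c["tvec"],float).ravel(),np.array(c["K"],float)
def ray(c,uv):
    R,t,K=P(c); d=R.T@np.linalg.inv(K)@np.array([uv[0],uv[1],1.]); return -R.T@t,d
def onplane(c,uv,z):
    o,d=ray(c,uv); return o+d*(z-o[2])/d[2]
def proj(c,p):
    R,t,K=P(c); q=K@(R@np.array(p)+t); return q[:2]/q[2]
E
python3 - <<'E'
from h import *
s=r.get_state();print({k:np.round(v,4) for k,v in s.items()})
ims=[]
for n in("side","top"):
    c=r.capture(n);cv2.imwrite(f"pics/{n}0.png",c["image"]);print(n,-P(c)[0].T@P(c)[1],c["K"])
E
```

```text
{'time_s': np.float64(0.0), 'joints': array([-4.72626e+01,  2.05926e+01,  6.32200e-01, -2.04000e-02,
       -7.01336e+01, -1.65070e+01]), 'qd': array([-0.0035, -0.0194,  0.0339, -0.0546,  0.0192, -0.0203]), 'joint_torque': array([ 7.00000e-04, -5.82719e+01,  2.93056e+01,  6.99730e+00,
        6.90000e-03, -2.00000e-04]), 'tcp_pos': array([ 0.2981, -0.6051,  0.2396]), 'eef_rot': array([ 1.799045e+02, -8.300000e-03, -1.537765e+02]), 'contact_force': array([ 0.112 , -0.2982, -0.0574]), 'moment': array([0.0001, 0.0388, 0.0101]), 'gripper_force': np.float64(0.0), 'gripper_width': np.float64(0.0878)}
side [0.39055299 0.63930093 0.53363575] [[473.56110699   0.         323.41304889]
 [  0.         473.56110699 239.36871329]
 [  0.           0.           1.        ]]
top [ 0.39039052 -0.04672275  0.96370434] [[457.78104719   0.         323.73901498]
 [  0.         457.78104719 244.98944611]
 [  0.           0.           1.        ]]
```

View pics/side0.png

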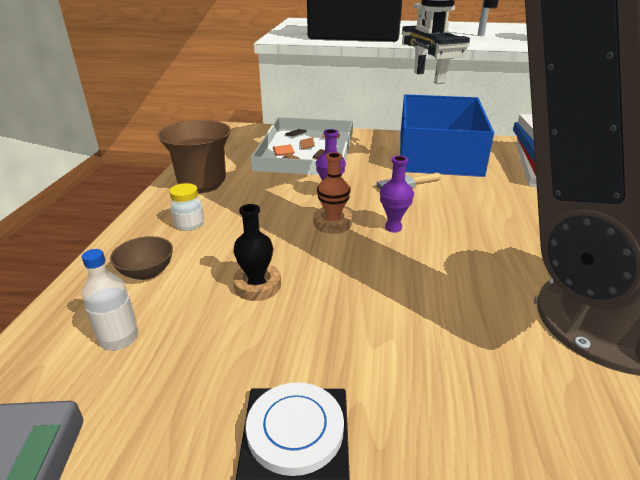

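View pics/top0.png

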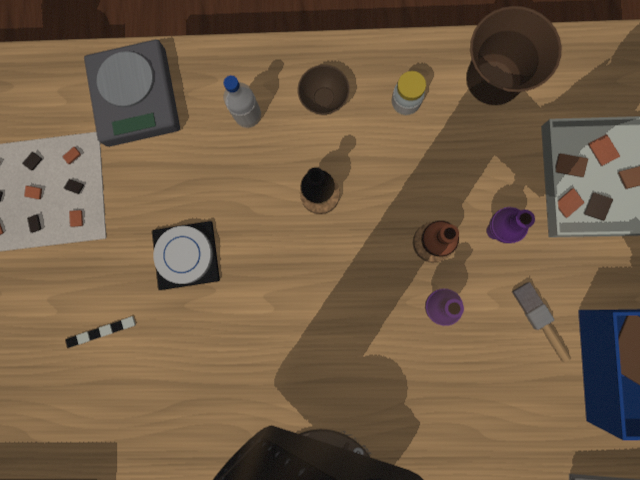

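The side view shows the terracotta banded flask at (333,190), the black flask at (254,245), purple look-alikes at (330,155) and (396,195), and the stand at (295,425). In the top view the same things are at (437,240), (318,187), (510,225), (444,307) and (182,254). Only the flask at (333,190) side / (437,240) top is terracotta with dark bands and stands in a cork ring, so that is the target. I'll measure it and confirm with a crop.

```bash
python3 - <<'E'
from h import *
t=r.capture("top");s=r.capture("side")
def big(m):
    n,l,st,ce=cv2.connectedComponentsWithStats(m.astype(np.uint8));i=1+np.argmax(st[1:,4]);return l==i
def blue(c,x0,y0,x1,y1):
    im=c["image"].astype(int);b,g,rr=im[...,0],im[...,1],im[...,2];m=np.zeros(b.shape,bool);m[y0:y1,x0:x1]=((b-rr)>40)[y0:y1,x0:x1]
    ys,xs=np.nonzero(m);e=cv2.fitEllipse(np.c_[xs,ys].astype(np.float32));W=np.array([onplane(c,p,.03) for p in zip(xs,ys)])[:,:2]
    A=np.c_[2*W,np.ones(len(W))];q=np.linalg.lstsq(A,(W**2).sum(1),rcond=None)[0];print("stand",len(W),e[0],q[:2],"dia",2*np.sqrt(q[2]+q[0]**2+q[1]**2))
blue(t,150,220,215,290);blue(s,240,380,350,475)
T=cv2.resize(t["image"][200:280,400:480],(400,400),interpolation=cv2.INTER_CUBIC)
S=cv2.resize(s["image"][145:240,290:385],(400,400),interpolation=cv2.INTER_CUBIC)
cv2.imwrite("pics/crop1.png",np.hstack([T,S]))
# side: neck axis, rows
hsv=cv2.cvtColor(s["image"],cv2.COLOR_BGR2HSV)
for v in range(150,186,3): print(v,s["image"][v,318:350,2].tolist()) if v in(153,159,165,171) else 0
# rough
for z,uv in((.16,(450,233)),):print("lip top",onplane(t,uv,z))
print("side lip ",onplane(s,(334,155),.16), "black lip top", onplane(t,(317,177),.16),onplane(s,(251,208),.16))
for uv in((525,219),(452,308)):print("purple",onplane(t,uv,.16))
E
```

```text
stand 46 (181.50198364257812, 254.23208618164062) [0.47399644 0.28233208] dia 0.07469690770851287
stand 454 (294.5585021972656, 422.3007507324219) [0.4754556  0.28089652] dia 0.07515459258233155
153 [93, 93, 92, 91, 85, 78, 83, 81, 87, 120, 124, 137, 129, 77, 76, 52, 51, 56, 80, 109, 135, 143, 155, 163, 198, 238, 209, 173, 170, 137, 168, 170]
159 [81, 86, 93, 98, 104, 109, 112, 115, 119, 116, 118, 120, 124, 127, 127, 130, 130, 130, 128, 126, 124, 118, 115, 120, 122, 122, 159, 179, 215, 232, 234, 235]
165 [108, 83, 91, 95, 94, 97, 102, 105, 108, 111, 114, 118, 123, 125, 126, 127, 126, 128, 126, 125, 121, 114, 112, 121, 123, 117, 105, 153, 231, 234, 235, 235]
171 [66, 70, 69, 67, 70, 71, 70, 72, 75, 86, 117, 121, 123, 129, 132, 134, 132, 129, 128, 128, 120, 112, 100, 114, 116, 105, 155, 231, 235, 237, 237, 236]
lip top [ 0.49168978 -0.23930542  0.16      ]
side lip  [ 0.49178871 -0.24125705  0.16      ] black lip top [ 0.59730388 -0.00712452  0.16      ] [ 0.59833693 -0.00686999  0.16      ]
purple [ 0.51396105 -0.37011573  0.16      ]
purple [ 0.36139832 -0.23729021  0.16      ]
```

View pics/crop1.png

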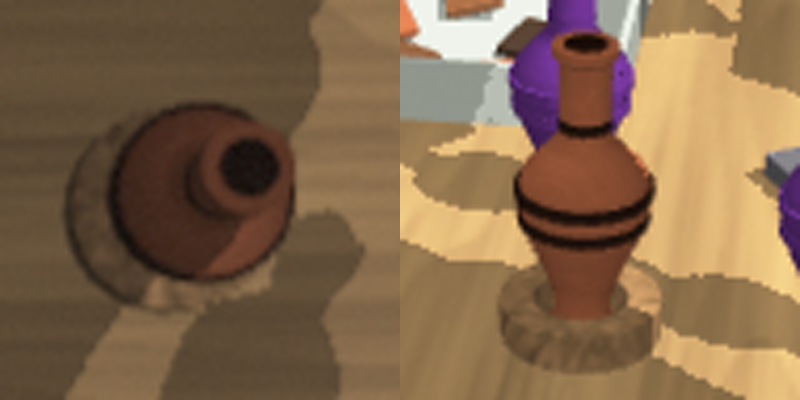

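The crop confirms it: terracotta, dark bands on the belly and at the neck base, and a cork ring. The mouth is at top pixel (449.8,233.2), and both views put the axis at about (0.492,-0.240). The stand is at (0.475,0.2815), with its circle measured at 75 mm against 76 mm given. I'll move above the flask with the yaw unchanged, since the closing line clears both purple flasks.

```bash
cat >> h.py <<'E'
from scipy.spatial.transform import Rotation as Ro
def go(p):
    s=r.get_state();R=Ro.from_euler("xyz",s["eef_rot"],degrees=True).as_matrix()
    print("t",round(float(s["time_s"]),2),"tcp",np.round(s["tcp_pos"],4),"rot",np.round(s["eef_rot"],2),"w",round(float(s["gripper_width"]),4),"dp mm",np.round(R.T@(np.array(p)-s["tcp_pos"])*1000,1))
E
python3 -c "
from h import *
go((.4917,-.2403,.24))"
```

```text
t 0.2 tcp [ 0.2982 -0.6053  0.24  ] rot [ 1.7994e+02 -1.0000e-02 -1.5377e+02] w 0.0878 dp mm [-3.349e+02  2.419e+02  2.000e-01]
```

Emit:
send_rows(steps=[{"dp":[-45,32,0],"roll":0,"jaw":100},{"dp":[-90,65,0],"roll":0,"jaw":100},{"dp":[-135,98,0],"roll":0,"jaw":100},{"dp":[-180,130,0],"roll":0,"jaw":100},{"dp":[-225,162,0],"roll":0,"jaw":100}])

```text
time_s: 0.82
tcp_pos: [0.4291, -0.3591, 0.2406]
eef_rot: [-180.0, 0.0, -153.8]
contact_force: [1.7, -0.6, 0.8]
gripper_width: 0.0878
gripper_force: 0.0
```

Emit:
send_rows(steps=[{"dp":[-40,29,0],"roll":0,"jaw":100},{"dp":[-75,54,0],"roll":0,"jaw":100},{"dp":[-100,72,0],"roll":0,"jaw":100},{"dp":[-110,80,0],"roll":0,"jaw":100},{"dp":[-110,80,0],"roll":0,"jaw":100}])

```text
time_s: 1.45
tcp_pos: [0.492, -0.2399, 0.2405]
eef_rot: [180.0, -0.0, -153.7]
contact_force: [-1.0, -0.1, 0.4]
gripper_width: 0.087
gripper_force: 0.0
```

```bash
python3 - <<'E'
from h import *
go((.4917,-.2403,.133))
c=r.capture("wrist");cv2.imwrite("pics/w1.png",c["image"]);print(proj(c,(.4917,-.2403,.16)),proj(c,(.4917,-.2403,.138)))
print(-P(c)[0].T@P(c)[1])
E
```

```text
t 1.45 tcp [ 0.492  -0.2399  0.2405] rot [ 1.7999e+02 -1.0000e-02 -1.5370e+02] w 0.087 dp mm [  0.4  -0.2 107.5]
[321.10846644 256.39891572] [321.07813994 245.99025768]
[ 0.42741154 -0.27228261  0.38486718]
```

View pics/w1.png

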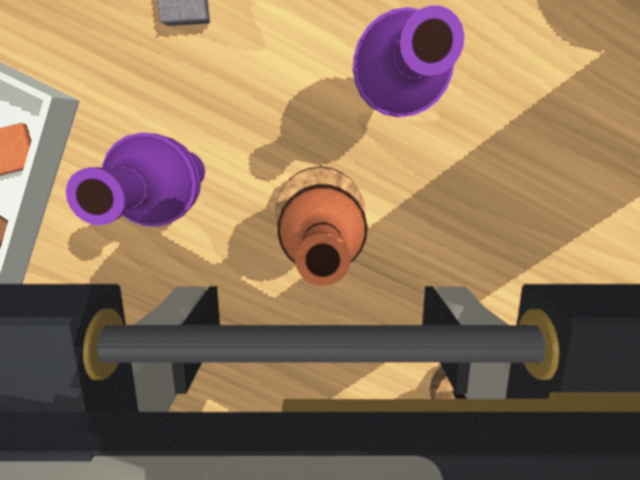

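The wrist view shows the mouth at (322,259) against a predicted (321,256), so within about 1.3 mm. Both purple flasks are clear of the fingers. I'll descend and grip gently.

Emit:
send_rows(steps=[{"dp":[0,0,25],"roll":0,"jaw":100},{"dp":[0,0,50],"roll":0,"jaw":100},{"dp":[0,0,75],"roll":0,"jaw":100},{"dp":[0,0,100],"roll":0,"jaw":85},{"dp":[0,0,107],"roll":0,"jaw":70}], newtons=12)

```text
time_s: 2.12
tcp_pos: [0.4904, -0.2412, 0.1321]
eef_rot: [179.9, -0.1, -153.9]
contact_force: [1.0, -0.6, 0.5]
gripper_width: 0.073
gripper_force: 0.0
```

Emit:
send_rows(steps=[{"dp":[0,0,0],"roll":0,"jaw":60},{"dp":[0,0,0],"roll":0,"jaw":50},{"dp":[0,0,0],"roll":0,"jaw":42},{"dp":[0,0,0],"roll":0,"jaw":38},{"dp":[0,0,0],"roll":0,"jaw":36}])

```text
time_s: 2.75
tcp_pos: [0.492, -0.2403, 0.1339]
eef_rot: [-180.0, 0.0, -153.8]
contact_force: [0.2, 1.0, 2.6]
gripper_width: 0.0324
gripper_force: 6.8
```

Emit:
send_rows(steps=[{"dp":[0,0,0],"roll":0,"jaw":34},{"dp":[0,0,0],"roll":0,"jaw":32},{"dp":[0,0,0],"roll":0,"jaw":30},{"dp":[0,0,0],"roll":0,"jaw":28},{"dp":[0,0,0],"roll":0,"jaw":25}])

```text
time_s: 3.38
tcp_pos: [0.4921, -0.2404, 0.1339]
eef_rot: [-180.0, 0.0, -153.8]
contact_force: [-0.8, 0.8, 5.2]
gripper_width: 0.0322
gripper_force: 12.0
```

Emit:
send_rows(steps=[{"dp":[0,0,0],"roll":0,"jaw":20},{"dp":[0,0,0],"roll":0,"jaw":15},{"dp":[0,0,0],"roll":0,"jaw":10},{"dp":[0,0,0],"roll":0,"jaw":10}])

```text
time_s: 3.88
tcp_pos: [0.4921, -0.2404, 0.1339]
eef_rot: [-180.0, 0.0, -153.8]
contact_force: [-0.4, 1.1, 5.9]
gripper_width: 0.0322
gripper_force: 12.0
```

The opening of 32 mm matches the lip rather than the 26 mm neck, so the pads have caught the lip's edge. I'll open a little, look, and take it a few mm lower.

Emit:
send_rows(steps=[{"dp":[0,0,0],"roll":0,"jaw":38},{"dp":[0,0,0],"roll":0,"jaw":40},{"dp":[0,0,0],"roll":0,"jaw":43},{"dp":[0,0,0],"roll":0,"jaw":46},{"dp":[0,0,0],"roll":0,"jaw":50}], newtons=8)

```text
time_s: 4.5
tcp_pos: [0.4918, -0.2404, 0.1335]
eef_rot: [180.0, -0.0, -153.8]
contact_force: [-0.2, -0.4, -0.4]
gripper_width: 0.0429
gripper_force: 0.0
```

```bash
python3 - <<'E'
from h import *
go((.4917,-.2403,.129))
s=r.capture("side");w=r.capture("wrist")
a=cv2.resize(s["image"][110:250,270:410],(500,500),interpolation=cv2.INTER_CUBIC)
cv2.imwrite("pics/g1.png",a)
print(proj(w,(.4917,-.2403,.16)),w["image"].shape, proj(s,(.4917,-.2403,.16)))
E
```

```text
t 4.5 tcp [ 0.4918 -0.2404  0.1335] rot [ 1.7999e+02 -1.0000e-02 -1.5377e+02] w 0.0429 dp mm [0.1 0.1 4.5]
[322.32895822 355.18572854] (480, 640, 3) [333.98653694 155.18966991]
```

View pics/g1.png

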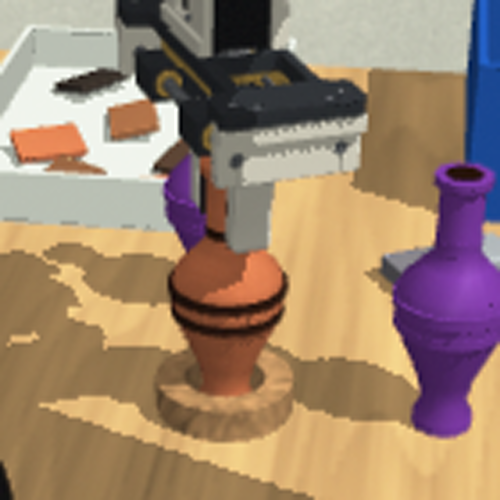

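The flask is still upright in its ring. The tips at z≈0.119 are above the shoulder (0.114), so the lip is what they caught. I'll go 4 mm lower and close again slowly.

Emit:
send_rows(steps=[{"dp":[0,0,2],"roll":0,"jaw":50},{"dp":[0,0,4],"roll":0,"jaw":50},{"dp":[0,0,4],"roll":0,"jaw":44},{"dp":[0,0,4],"roll":0,"jaw":40},{"dp":[0,0,4],"roll":0,"jaw":37}], newtons=6)

```text
time_s: 5.22
tcp_pos: [0.4919, -0.2403, 0.1296]
eef_rot: [180.0, 0.0, -153.8]
contact_force: [-0.4, 0.1, 0.8]
gripper_width: 0.0334
gripper_force: 0.2
```

Emit:
send_rows(steps=[{"dp":[0,0,0],"roll":0,"jaw":34},{"dp":[0,0,0],"roll":0,"jaw":31},{"dp":[0,0,0],"roll":0,"jaw":28},{"dp":[0,0,0],"roll":0,"jaw":25},{"dp":[0,0,0],"roll":0,"jaw":25}])

```text
time_s: 5.85
tcp_pos: [0.4919, -0.2404, 0.1296]
eef_rot: [-180.0, 0.0, -153.8]
contact_force: [-0.1, 0.8, 0.8]
gripper_width: 0.032
gripper_force: 6.0
```

```bash
python3 - <<'E'
from h import *
w=r.capture("wrist");s=r.capture("side")
a=cv2.resize(w["image"][240:440,200:440],(480,400),interpolation=cv2.INTER_CUBIC)
b=cv2.resize(s["image"][140:200,305:360],(320,400)[0:2],interpolation=cv2.INTER_CUBIC)
cv2.imwrite("pics/g2.png",np.hstack([a,b]))
E
```

```text
(no output)
```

View pics/g2.png

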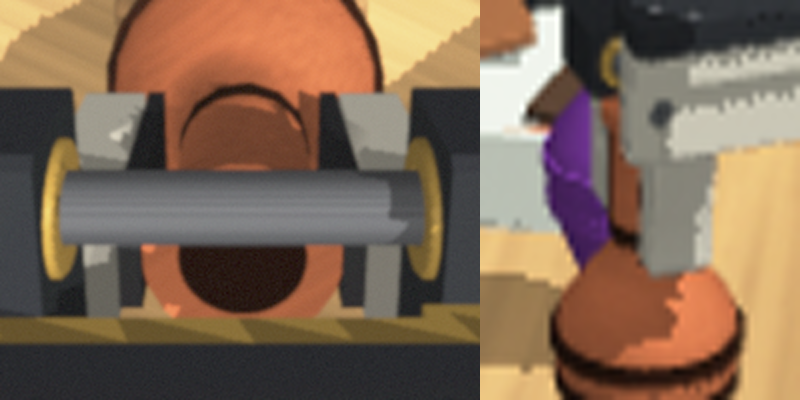

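The wrist crop shows the pads touching the lip on both sides at (145,265) and (340,265), with gaps beside the neck. The pads' flat faces overlap the lip. The contact is symmetric and the flask hangs below it, which is stable. I'll firm the grip and test-lift while the foot is still caged by the ring.

Emit:
send_rows(steps=[{"dp":[0,0,0],"roll":0,"jaw":15},{"dp":[0,0,0],"roll":0,"jaw":15},{"dp":[0,0,0],"roll":0,"jaw":15},{"dp":[0,0,0],"roll":0,"jaw":15}], newtons=15)

```text
time_s: 6.45
tcp_pos: [0.4919, -0.2404, 0.1296]
eef_rot: [-180.0, 0.0, -153.8]
contact_force: [-0.3, 0.5, 1.6]
gripper_width: 0.0316
gripper_force: 15.0
```

Emit:
send_rows(steps=[{"dp":[0,0,-2],"roll":0,"jaw":15},{"dp":[0,0,-4],"roll":0,"jaw":15},{"dp":[0,0,-6],"roll":0,"jaw":15},{"dp":[0,0,-8],"roll":0,"jaw":15},{"dp":[0,0,-8],"roll":0,"jaw":15}])

```text
time_s: 7.08
tcp_pos: [0.4919, -0.2404, 0.1378]
eef_rot: [-180.0, 0.0, -153.8]
contact_force: [0.1, -0.1, -2.2]
gripper_width: 0.0315
gripper_force: 15.0
```

```bash
python3 - <<'E'
from h import *
w=r.capture("wrist");s=r.capture("side")
print(np.round(r.get_state()["contact_force"],2))
a=cv2.resize(w["image"][240:440,200:440],(480,400),interpolation=cv2.INTER_CUBIC)
b=cv2.resize(s["image"][140:240,295:375],(320,400),interpolation=cv2.INTER_CUBIC)
cv2.imwrite("pics/g3.png",np.hstack([a,b]))
E
```

```text
[ 0.19  0.43 -2.72]
```

View pics/g3.png

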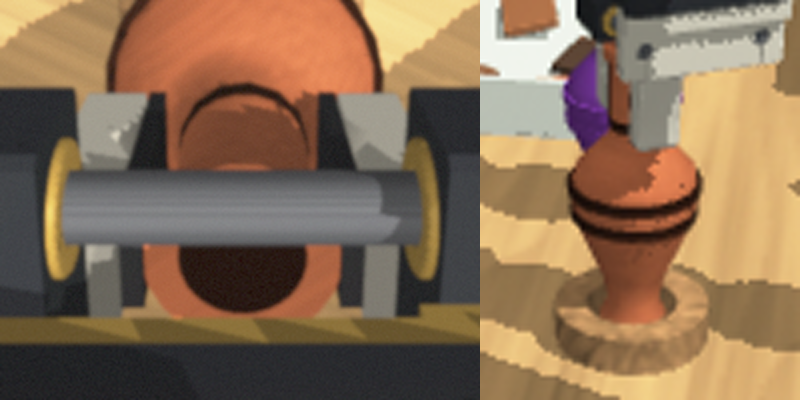

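The side crop shows the flask lifted with its foot off the table, upright, and the measured load of 2.7 N is its weight. I'll lift clear and carry it across slowly.

Emit:
send_rows(steps=[{"dp":[0,0,-6],"roll":0,"jaw":15},{"dp":[0,0,-16],"roll":0,"jaw":15},{"dp":[0,0,-30],"roll":0,"jaw":15},{"dp":[0,0,-46],"roll":0,"jaw":15},{"dp":[0,0,-58],"roll":0,"jaw":15}])

```text
time_s: 7.8
tcp_pos: [0.4922, -0.2404, 0.1972]
eef_rot: [-179.9, 0.1, -153.8]
contact_force: [-0.1, -0.1, -3.7]
gripper_width: 0.0317
gripper_force: 15.0
```

Emit:
send_rows(steps=[{"dp":[0,0,-4],"roll":0,"jaw":15},{"dp":[-2,5,-4],"roll":0,"jaw":15},{"dp":[-6,14,-4],"roll":0,"jaw":15},{"dp":[-12,27,-4],"roll":0,"jaw":15},{"dp":[-20,44,-4],"roll":0,"jaw":15}])

```text
time_s: 8.43
tcp_pos: [0.4901, -0.1909, 0.1992]
eef_rot: [180.0, -0.0, -153.8]
contact_force: [0.1, -0.1, -2.8]
gripper_width: 0.0317
gripper_force: 15.0
```

Emit:
send_rows(steps=[{"dp":[-9,20,0],"roll":0,"jaw":15},{"dp":[-18,40,0],"roll":0,"jaw":15},{"dp":[-27,60,0],"roll":0,"jaw":15},{"dp":[-36,80,0],"roll":0,"jaw":15},{"dp":[-45,100,0],"roll":0,"jaw":15}])

```text
time_s: 9.05
tcp_pos: [0.4861, -0.0809, 0.1994]
eef_rot: [180.0, -0.0, -153.7]
contact_force: [1.1, -0.4, -2.7]
gripper_width: 0.0319
gripper_force: 15.0
```

Emit:
send_rows(steps=[{"dp":[-9,20,0],"roll":0,"jaw":15},{"dp":[-18,40,0],"roll":0,"jaw":15},{"dp":[-27,60,0],"roll":0,"jaw":15},{"dp":[-36,80,0],"roll":0,"jaw":15},{"dp":[-45,100,0],"roll":0,"jaw":15}])

```text
time_s: 9.68
tcp_pos: [0.4821, 0.0286, 0.1994]
eef_rot: [180.0, -0.0, -153.7]
contact_force: [0.8, -0.1, -2.7]
gripper_width: 0.0315
gripper_force: 15.0
```

Emit:
send_rows(steps=[{"dp":[-9,20,0],"roll":0,"jaw":15},{"dp":[-18,40,0],"roll":0,"jaw":15},{"dp":[-27,60,0],"roll":0,"jaw":15},{"dp":[-36,80,0],"roll":0,"jaw":15},{"dp":[-45,100,0],"roll":0,"jaw":15}])

```text
time_s: 10.3
tcp_pos: [0.4781, 0.1381, 0.1994]
eef_rot: [180.0, -0.0, -153.7]
contact_force: [-0.2, 0.6, -2.5]
gripper_width: 0.0317
gripper_force: 15.0
```

Emit:
send_rows(steps=[{"dp":[-9,20,0],"roll":0,"jaw":15},{"dp":[-18,40,0],"roll":0,"jaw":15},{"dp":[-27,59,0],"roll":0,"jaw":15},{"dp":[-34,75,0],"roll":0,"jaw":15},{"dp":[-40,88,0],"roll":0,"jaw":15}])

```text
time_s: 10.92
tcp_pos: [0.4757, 0.2344, 0.1995]
eef_rot: [-180.0, -0.0, -153.8]
contact_force: [-0.6, -0.0, -3.1]
gripper_width: 0.0319
gripper_force: 15.0
```

```bash
python3 -c "
from h import *
go((.475,.2815,.2))"
```

```text
t 10.93 tcp [0.4757 0.2344 0.1995] rot [-1.7999e+02 -1.0000e-02 -1.5375e+02] w 0.0319 dp mm [-20.2  42.5  -0.5]
```

Emit:
send_rows(steps=[{"dp":[-5,11,0],"roll":0,"jaw":15},{"dp":[-10,21,0],"roll":0,"jaw":15},{"dp":[-15,31,0],"roll":0,"jaw":15},{"dp":[-18,38,0],"roll":0,"jaw":15},{"dp":[-20,42,0],"roll":0,"jaw":15}])

```text
time_s: 11.55
tcp_pos: [0.4752, 0.2802, 0.1995]
eef_rot: [-180.0, -0.0, -153.8]
contact_force: [0.1, 0.8, -2.1]
gripper_width: 0.0317
gripper_force: 15.0
```

Emit:
send_rows(steps=[{"dp":[0,0,5],"roll":0,"jaw":15},{"dp":[0,0,12],"roll":0,"jaw":15},{"dp":[0,0,20],"roll":0,"jaw":15},{"dp":[0,0,27],"roll":0,"jaw":15},{"dp":[0,0,30],"roll":0,"jaw":15}])

```text
time_s: 12.18
tcp_pos: [0.4751, 0.2796, 0.1689]
eef_rot: [-180.0, -0.0, -153.8]
contact_force: [-0.9, 0.7, -3.5]
gripper_width: 0.0318
gripper_force: 15.0
```

```bash
python3 - <<'E'
from h import *
go((.475,.2815,.1596))
c=r.capture("side");t=r.capture("top")
p=proj(c,(.475,.2815,.03));print(p,proj(c,(.475,.2815,.04)),proj(c,(.475,.2815,.12)))
a=cv2.resize(c["image"][200:480,180:410],(493,600));b=cv2.resize(t["image"][200:320,122:242],(300,300));b=np.vstack([b,np.zeros((300,300,3),np.uint8)])
cv2.imwrite("pics/p1.png",np.hstack([a,b]))
E
```

```text
t 12.18 tcp [0.4751 0.2796 0.1689] rot [-1.7998e+02 -5.0000e-02 -1.5378e+02] w 0.0318 dp mm [-0.8  1.7  9.3]
[294.91586835 421.32368896] [294.66236594 416.14225135] [292.44770873 370.87598227]
```

View pics/p1.png

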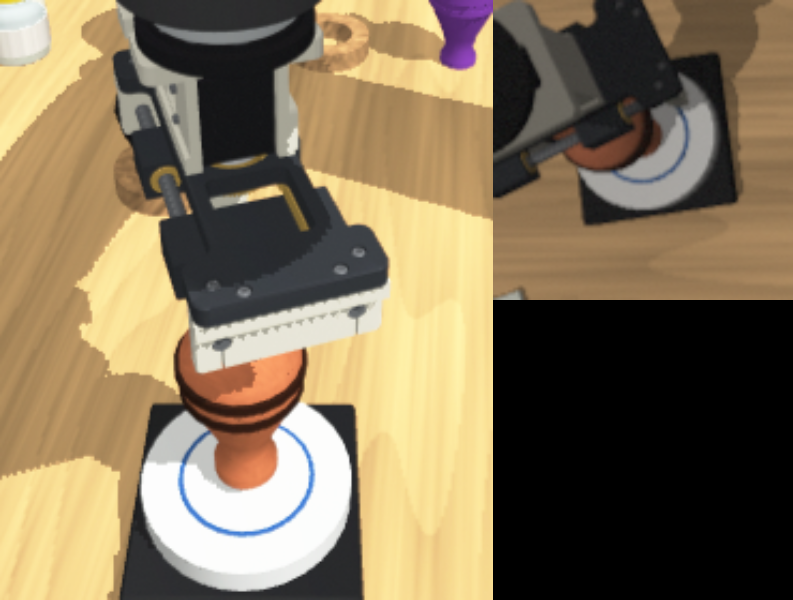

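The foot is centred at about (246,470), over the circle centre at (246,475), and the flask is upright. I'll lower it gently.

Emit:
send_rows(steps=[{"dp":[0,1,2],"roll":0,"jaw":15},{"dp":[-1,1,4],"roll":0,"jaw":15},{"dp":[-1,2,6],"roll":0,"jaw":15},{"dp":[-1,2,7.5],"roll":0,"jaw":15},{"dp":[-1,2,8],"roll":0,"jaw":15}])

```text
time_s: 12.9
tcp_pos: [0.4752, 0.2821, 0.1614]
eef_rot: [-180.0, -0.0, -153.8]
contact_force: [0.7, 0.7, -3.3]
gripper_width: 0.0316
gripper_force: 15.0
```

Emit:
send_rows(steps=[{"dp":[0,0,0.4],"roll":0,"jaw":15},{"dp":[0,0,0.8],"roll":0,"jaw":15},{"dp":[0,0,0.8],"roll":0,"jaw":15},{"dp":[0,0,0.8],"roll":0,"jaw":15}])

```text
time_s: 13.4
tcp_pos: [0.4752, 0.2821, 0.1608]
eef_rot: [180.0, 0.0, -153.8]
contact_force: [-0.4, 0.3, -2.9]
gripper_width: 0.0317
gripper_force: 15.0
```

Emit:
send_rows(steps=[{"dp":[0,0,0.3],"roll":0,"jaw":15},{"dp":[0,0,0.6],"roll":0,"jaw":15},{"dp":[0,0,0.9],"roll":0,"jaw":15},{"dp":[0,0,0.9],"roll":0,"jaw":15}])

```text
time_s: 13.9
tcp_pos: [0.4752, 0.2821, 0.1598]
eef_rot: [-180.0, -0.0, -153.8]
contact_force: [0.1, 0.4, -2.8]
gripper_width: 0.0321
gripper_force: 15.0
```

Emit:
send_rows(steps=[{"dp":[0,0,0.3],"roll":0,"jaw":15},{"dp":[0,0,0.5],"roll":0,"jaw":15},{"dp":[0,0,0.5],"roll":0,"jaw":15}])

```text
time_s: 14.28
tcp_pos: [0.4754, 0.2822, 0.1596]
eef_rot: [180.0, 0.0, -153.8]
contact_force: [0.5, -1.2, -0.4]
gripper_width: 0.0318
gripper_force: 15.0
```

Emit:
send_rows(steps=[{"dp":[0,0,0.3],"roll":0,"jaw":15},{"dp":[0,0,0.5],"roll":0,"jaw":15},{"dp":[0,0,0.5],"roll":0,"jaw":15}])

```text
time_s: 14.65
tcp_pos: [0.4757, 0.2824, 0.1595]
eef_rot: [180.0, 0.1, -153.8]
contact_force: [-0.1, 0.1, 4.9]
gripper_width: 0.0323
gripper_force: 15.0
```

It has touched down, and the load has reversed. I'll back off 0.5 mm, ease the grip, then open slowly.

Emit:
send_rows(steps=[{"dp":[0,0,-0.3],"roll":0,"jaw":15},{"dp":[0,0,-0.5],"roll":0,"jaw":15},{"dp":[0,0,-0.5],"roll":0,"jaw":15}], newtons=8)

```text
time_s: 15.02
tcp_pos: [0.4753, 0.2822, 0.1595]
eef_rot: [180.0, 0.0, -153.8]
contact_force: [-0.2, 0.6, 4.4]
gripper_width: 0.0323
gripper_force: 8.0
```

Emit:
send_rows(steps=[{"dp":[0,0,0],"roll":0,"jaw":30},{"dp":[0,0,0],"roll":0,"jaw":34},{"dp":[0,0,0],"roll":0,"jaw":35},{"dp":[0,0,0],"roll":0,"jaw":36}], newtons=3)

```text
time_s: 15.52
tcp_pos: [0.4753, 0.2822, 0.1594]
eef_rot: [180.0, 0.0, -153.8]
contact_force: [-0.1, 0.2, 3.9]
gripper_width: 0.0328
gripper_force: 3.0
```

Emit:
send_rows(steps=[{"dp":[0,0,0],"roll":0,"jaw":36.5},{"dp":[0,0,0],"roll":0,"jaw":37},{"dp":[0,0,0],"roll":0,"jaw":37.5},{"dp":[0,0,0],"roll":0,"jaw":38},{"dp":[0,0,0],"roll":0,"jaw":39}])

```text
time_s: 16.15
tcp_pos: [0.4749, 0.2818, 0.1588]
eef_rot: [-180.0, -0.1, -153.8]
contact_force: [0.4, 0.4, 0.3]
gripper_width: 0.0341
gripper_force: 0.1
```

Emit:
send_rows(steps=[{"dp":[0,0,0],"roll":0,"jaw":41},{"dp":[0,0,0],"roll":0,"jaw":44},{"dp":[0,0,0],"roll":0,"jaw":48},{"dp":[0,0,0],"roll":0,"jaw":53},{"dp":[0,0,0],"roll":0,"jaw":60}])

```text
time_s: 16.77
tcp_pos: [0.4753, 0.2821, 0.1594]
eef_rot: [180.0, 0.0, -153.8]
contact_force: [0.2, -0.8, 0.2]
gripper_width: 0.0505
gripper_force: 0.0
```

```bash
python3 - <<'E'
from h import *
go((.475,.2815,.25))
c=r.capture("wrist");s=r.capture("side")
print(proj(c,(.475,.2815,.19)))
a=cv2.resize(c["image"],(440,330));b=cv2.resize(s["image"][240:480,190:400],(350,400))
a=np.vstack([a,np.zeros((70,440,3),np.uint8)])
cv2.imwrite("pics/p2.png",np.hstack([a,b]))
E
```

```text
t 16.77 tcp [0.4753 0.2821 0.1594] rot [ 180.      0.   -153.77] w 0.0505 dp mm [  0.5  -0.4 -90.6]
[320.72608178 361.0178954 ]
```

View pics/p2.png

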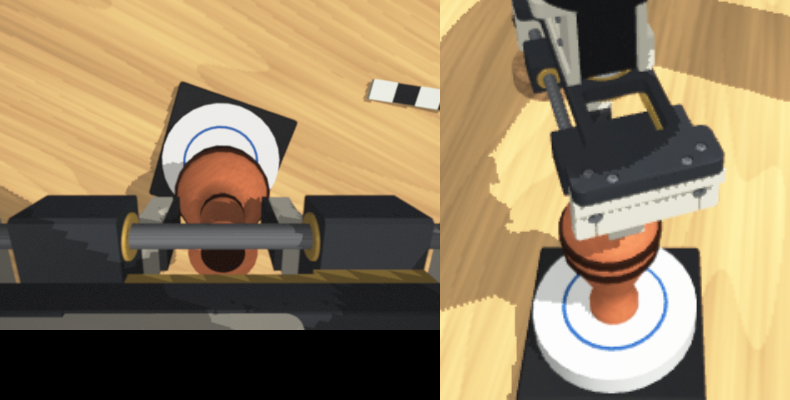

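The flask stands upright in the circle, its foot at about (614,312) in the right panel, with clear gaps to both fingers. I'll open fully, rise slowly, then wait and check.

Emit:
send_rows(steps=[{"dp":[0,0,0],"roll":0,"jaw":70},{"dp":[0,0,0],"roll":0,"jaw":80},{"dp":[0,0,0],"roll":0,"jaw":90},{"dp":[0,0,0],"roll":0,"jaw":98},{"dp":[0,0,0],"roll":0,"jaw":98}])

```text
time_s: 17.5
tcp_pos: [0.4752, 0.2821, 0.1594]
eef_rot: [-180.0, 0.0, -153.8]
contact_force: [-0.4, 0.6, 0.8]
gripper_width: 0.0853
gripper_force: 0.0
```

Emit:
send_rows(steps=[{"dp":[0,0,-10],"roll":0,"jaw":98},{"dp":[0,0,-25],"roll":0,"jaw":98},{"dp":[0,0,-45],"roll":0,"jaw":98},{"dp":[0,0,-65],"roll":0,"jaw":98},{"dp":[0,0,-85],"roll":0,"jaw":98}])

```text
time_s: 18.12
tcp_pos: [0.4754, 0.2822, 0.2464]
eef_rot: [180.0, 0.1, -153.8]
contact_force: [0.2, 0.7, 0.1]
gripper_width: 0.0857
gripper_force: 0.0
```

Emit:
send_rows(steps=[{"dp":[0,-40,-15],"roll":0,"jaw":98},{"dp":[20,-80,-15],"roll":0,"jaw":98},{"dp":[40,-130,-15],"roll":0,"jaw":98},{"dp":[60,-170,-15],"roll":0,"jaw":98},{"dp":[60,-170,-15],"roll":0,"jaw":98}])

```text
time_s: 18.75
tcp_pos: [0.4965, 0.1007, 0.2609]
eef_rot: [-180.0, 0.1, -153.9]
contact_force: [-0.7, 0.5, 0.7]
gripper_width: 0.0856
gripper_force: 0.0
```

Emit:
send_rows(steps=[{"dp":[0,0,0],"roll":0,"jaw":98},{"dp":[0,0,0],"roll":0,"jaw":98},{"dp":[0,0,0],"roll":0,"jaw":98},{"dp":[0,0,0],"roll":0,"jaw":98},{"dp":[0,0,0],"roll":0,"jaw":98}])

```text
time_s: 19.38
tcp_pos: [0.4965, 0.1034, 0.2592]
eef_rot: [-180.0, -0.0, -153.7]
contact_force: [-0.3, -0.2, -0.2]
gripper_width: 0.0857
gripper_force: 0.0
```

```bash
python3 - <<'E'
from h import *
go((.475,.2815,.25))
c=r.capture("side");t=r.capture("top");[r.capture("top") for _ in range(4)];c2=r.capture("side")
print("side diff",cv2.absdiff(c["image"],c2["image"])[240:480,190:400].max())
print("pred mouth side",proj(c,(.475,.2815,.19)),"top",proj(t,(.475,.2815,.19)))
b=cv2.resize(c["image"][200:480,180:410],(411,500));a=cv2.resize(t["image"][150:350,120:270],(375,500))
cv2.imwrite("pics/end.png",np.hstack([b,a]))
E
```

```text
t 19.38 tcp [0.4965 0.1034 0.2592] rot [-1.8000e+02 -2.0000e-02 -1.5374e+02] w 0.0857 dp mm [-59.5 169.3   9.2]
side diff 75
pred mouth side [290.18973914 324.72443402] top [149.82828863 245.83544436]
```

View pics/end.png

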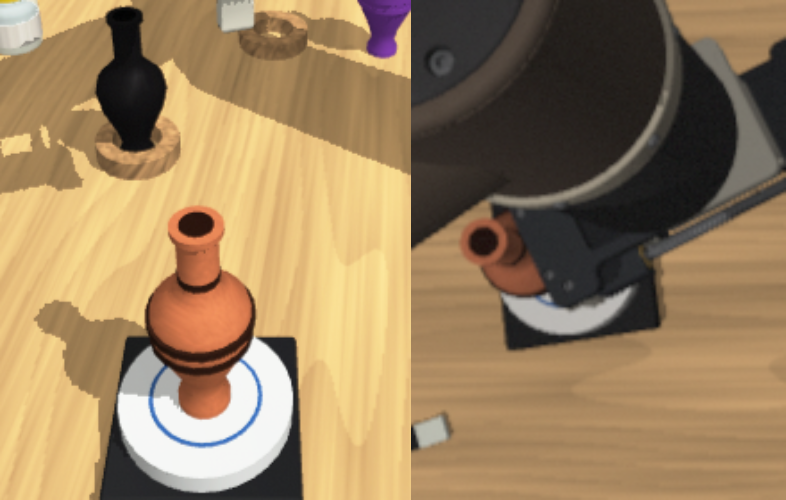

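The mouth is at side pixel (289.7,325.4) against a predicted (290.2,324.7), so the flask is upright and centred. The black flask stands in its ring. I'll wait a little longer, check that it is still by centroid, and hand in if so.

Emit:
send_rows(steps=[{"dp":[0,0,0],"roll":0,"jaw":98},{"dp":[0,0,0],"roll":0,"jaw":98},{"dp":[0,0,0],"roll":0,"jaw":98},{"dp":[0,0,0],"roll":0,"jaw":98},{"dp":[0,0,0],"roll":0,"jaw":98}])

```text
time_s: 20.35
tcp_pos: [0.4965, 0.1031, 0.2594]
eef_rot: [180.0, 0.0, -153.8]
contact_force: [0.2, 0.1, -0.2]
gripper_width: 0.0861
gripper_force: 0.0
```

```bash
python3 - <<'E'
from h import *
def cen():
    h=cv2.cvtColor(r.capture("side")["image"],cv2.COLOR_BGR2HSV)[310:440,255:330]
    y,x=np.nonzero((h[...,0]<13)&(h[...,1]>120));return np.array([x.mean(),y.mean(),len(x)])
C=[]
for _ in range(8):
    C.append(cen());[r.capture("top") for _ in range(2)]
C=np.array(C);print(C.round(2))
if np.ptp(C[:,:2],axis=0).max()<.5: print(r.close_job())
E
```

```text
[[  36.59   65.52 4450.  ]
 [  36.6    65.51 4453.  ]
 [  36.6    65.48 4450.  ]
 [  36.6    65.5  4452.  ]
 [  36.59   65.49 4452.  ]
 [  36.62   65.49 4453.  ]
 [  36.59   65.51 4452.  ]
 [  36.6    65.5  4450.  ]]
the job is handed in; nothing more can be done
None
```

The terracotta flask is standing upright and still inside the blue circle on the photo stand with the hand off it; the black flask still stands in its ring, and the job was handed in at about 21.5 s (the judge's result was not shown).

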